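Centre the display cupcake on its stand

TASK

On the pastry counter stand two small cake stands, each with one cupcake; one cupcake sits near the edge of its plate. With light fingertip pushes from outside, slide that cupcake along the plate until it stands upright in the middle of its stand, without gripping, lifting or toppling it or pushing hard. Leave the stands, the other cupcake and everything else on the counter where they are, and take the hand away.

Things in the scene. Friction and masses are not known exactly. Their poses are not given: they have to be found in the camera images.
- cake: the cupcake to centre: brown pleated paper case, golden dome ribbed like a shell; 56 mm high, round foot 46 mm across (stands on about 43 mm), widest (62 mm) at 30 to 33 mm above the foot. 80 to 150 g, top-heavy: slides if pushed slowly and no higher than its widest part, else rocks or topples. Origin: centre of underside, z up. Starts 24 to 35 mm off the middle, any direction
- stand: the stand under the cupcake to centre: white ceramic, loose, 0.9 kg: foot 90 mm across, thin stem, flat round plate 120 mm across, 10 mm thick, top 80 mm above the counter, no raised rim (a thin grey ring 111 mm across is only drawn). Origin: centre of the foot's underside, the middle of the plate lies 80 mm above it; z up
- other_cake: the other cupcake, alike, already standing in the middle of its own plate (within 3 mm): leave it alone
- other_stand: the other stand, alike, at least 240 mm away from the first, left or right of it: leave it alone
- loose_shell: a loose scallop-shaped cake, about 66 x 60 x 22 mm, lying between and beyond the stands; origin: centre of its underside
- tongs: steel tongs, 200 mm long and 12 mm high, lying on the counter between the stands, pointing away from the robot; origin: middle of the underside
- jar: a closed glass jar, 60 mm across and 85 mm high, standing beyond the stands; origin: centre of the underside
Things that resemble listed ones, but are neither listed nor needed, are in the scene too. Leave any green or turquoise look-alike of the cake alone.

How it is judged:
By the outcome, as a careful person would: the job done as asked, in the order asked, and still so for the second after the job is handed in, with the robot touching nothing.
It also fails if it takes over 40 s, if anything falls off the work surface, if the arm or the gripper's body presses on something with over 40 N, if the wrist force passes 120 N, or if a joint passes its speed limit or range.

ROBOT

A 7-joint arm with a two-finger parallel gripper is mounted at the origin on the work surface. World frame = base frame: x ahead of the robot, y to its left, z up, the work surface at z = 0. Lengths are in m, angles in rad, forces in N, time in s.
With the tool pointing down it reaches from about 0.4 to 0.85 m from the base axis. Payload 10.4 kg.
Tool frame: the origin (TCP) lies at the very end of the fingers, on their centre line; the grasp point (between the pads) lies 19 mm behind it; z points along the fingers, y is the direction in which the jaws open and shut (so a half turn about z gives the same grasp; the last joint's range is limited). The gripper opens to 85 mm and grips with 20 to 120 N. Pads are 22 mm wide; open, the fingers measure 114 mm over their backs; the gripper's body (76 mm by 85 mm) begins 54 mm behind the grasp point. The pads swing forward as they close: fully open they stand 13 mm farther back than shut.
Start: joints at [1.106, 0.332, -0.065, 1.46, 0.022, 1.35, -0.088], TCP at [0.267, -0.565, 0.231] pointing down, gripper open.
Joint ranges: [-2.6, 2.6], [-0.5, 2.12], [-1.47, 1.34], [0.16, 2.42], [-1.27, 4.41], [0.06, 2.06], [-2.6, 2.6]. Speed limits (rad/s): [2.22, 2.22, 2.79, 2.79, 3.14, 3.14, 3.14].

INTERFACE

Orientations are given as a unit quaternion [x, y, z, w].
In Python, from workcell import manip, camera, get_calibration gives the robot as it stands. The module is installed in compiled form; this text tells all that it offers.
- The arm moves only by the shell command python3 -m handwheel 'ROWS' [FORCE]. ROWS is a JSON object of lists of equal length, an entry for each row: "delta_pos": the shift along the world's x, y, z in m, a list of three; "rot": the turn, a rotation vector about the world's x, y, z in degrees, a list of three; "hand": the opening, from 0 (shut) to 1 (fully open). A call has 1 to 12 rows; each row is the pose to reach, as a shift and turn from the pose commanded when the call began; what a row does not reach only later rows make up. A row lasts 1/10 s, in which the tool goes at most 50 mm and 8.59 degrees, less where a joint would pass 70% of its speed; a pose out of reach is approached as far as the arm can. A call with a gripper value outside its range is refused whole. The fingers move at their own pace and stop on an object; FORCE is the grip in N (left out, the last holds). Time passes only in rows, so rows that repeat a pose let the fingers close. It gives the time, the measured TCP pose, the force and the opening at its end, in the units of the state.
- manip.get_obs(): the state, without advancing time (a new reading comes with each control period).
- camera(name): name is "side" or "top"; returns (picture, depth): 400x640x3 uint8, red, green, blue; 400x640 float32, m along the optical axis (not along the pixel's ray), 0 where there is no reading.
- get_calibration(name): a dict with "camera_matrix" (3x3 intrinsics, pixels), "k1" (the pictures are not rectified: a ray, as slopes to the right and down, at radius r is drawn at 1 + k1 r^2 times it, then the intrinsics apply), "eye" and "rotation" of the camera in the world. Camera axes: x right, y down, z forward; pixel columns grow to the right and rows downward; lengths in m; the calibration is good to about 2 mm. A picture is of the moment at which its call begins. get_calibration takes no time and is no camera call.
- manip.hand_in(): hands the job in, once; it reports no verdict.
The state is a dict: "clock": time; "joint_pos": joint angles; "joint_velocities": joint speeds; "tau": joint torques, N m; "position": TCP position; "ee_rot": TCP orientation; "ft_force": force on the tool from outside, world axes, zero at the start; "torque": the same for the moment, N m; "grip_width": opening from 0.0 (shut) to 1.0 (fully open).
Only numpy, scipy, OpenCV 4.12 (cv2) and the standard library are available. Lean on these libraries where they do the work, as an engineer would, in place of code of your own. Each camera call takes 0.05 s, during which the arm holds its last target.

## Working session

There is one attempt and no reset: what is moved stays moved. The work goes in short steps, Python scripts to look and compute and a shell command to move; the robot and the scene stay as the last step left them, time stands still between calls to the robot, and variables do not carry over. Pictures are saved under pics/ and viewed, and the job is handed in when it is done.

```bash
mkdir -p pics; python3 - <<'E'
from workcell import manip, camera, get_calibration
import cv2, numpy as np
for n in ("side","top"):
    c=get_calibration(n); print(n,{k:np.round(np.array(v),4).tolist() for k,v in c.items()})
    p,d=camera(n)
    np.savez(f'{n}0.npz',p=p,d=d)
    cv2.imwrite(f'pics/{n}0.png',p[:,:,::-1])
o=manip.get_obs()
for k,v in o.items(): print(k,np.round(v,4).tolist())
E
```

```text
side {'camera_matrix': [[426.3339, 0.0, 317.9888], [0.0, 426.3339, 205.8767], [0.0, 0.0, 1.0]], 'k1': 0.0186, 'eye': [0.234, 0.5472, 0.7384], 'rotation': [-0.25, 0.8991, -0.3462, 0.0959]}
top {'camera_matrix': [[383.3528, 0.0, 318.4182], [0.0, 383.3528, 202.8498], [0.0, 0.0, 1.0]], 'k1': -0.0783, 'eye': [0.4642, 0.0479, 0.9285], 'rotation': [0.7115, -0.6997, 0.0516, -0.039]}
clock 0.1
joint_pos [1.1064, 0.3328, -0.0647, 1.4608, 0.0216, 1.3499, -0.0885]
joint_velocities [0.0015, -0.0017, 0.001, -0.0036, -0.0016, -0.0015, 0.0018]
tau [0.002, -62.6751, 0.0495, -39.2424, 0.0163, 0.007, 0.0]
position [0.2671, -0.5647, 0.2306]
ee_rot [0.9757, 0.2191, -0.0002, -0.0006]
ft_force [-0.4151, -0.0968, 0.1982]
torque [-0.0255, 0.0058, 0.0006]
grip_width 0.9967
```

View pics/side0.png

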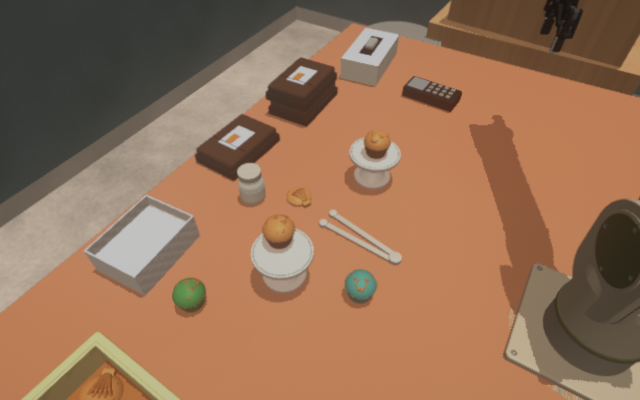

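View pics/top0.png

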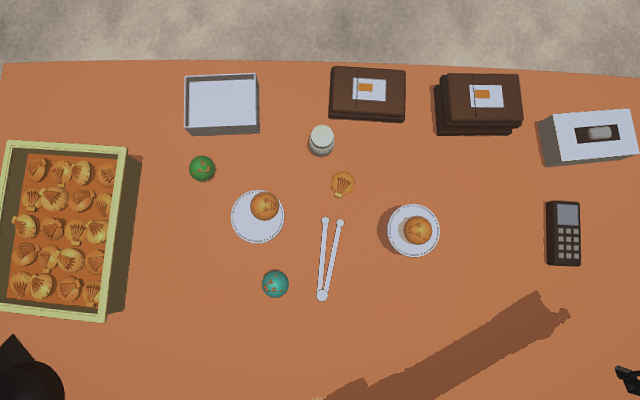

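Left stand (top pixel ~258,216; side ~283,252) carries an off-centre cupcake. Its golden dome sits at (265,206) in the top view and (279,229) in the side view. The right one (417,230) looks centred on its plate. I'll measure both now.

```bash
cat > h.py <<'E'
import numpy as np, cv2
from scipy.spatial.transform import Rotation as R
from scipy.optimize import least_squares
from workcell import manip, camera, get_calibration
def cal(n):
    c=get_calibration(n); K=np.array(c['camera_matrix']); Rm=R.from_quat(c['rotation']).as_matrix()
    dist=np.array([c['k1'],0,0,0,0.]); return K,dist,Rm,np.array(c['eye'])
def rays(n,uv):
    K,dist,Rm,e=cal(n)
    s=cv2.undistortPoints(np.asarray(uv,float).reshape(-1,1,2),K,dist).reshape(-1,2)
    return np.c_[s,np.ones(len(s))]@Rm.T, e
def proj(n,X):
    K,dist,Rm,e=cal(n)
    rv=cv2.Rodrigues(Rm.T)[0]; t=-Rm.T@e
    return cv2.projectPoints(np.asarray(X,float).reshape(-1,1,3),rv,t,K,dist)[0].reshape(-1,2)
def cloud(n,d):
    h,w=d.shape; u,v=np.meshgrid(np.arange(w),np.arange(h))
    r,e=rays(n,np.c_[u.ravel(),v.ravel()])
    return (e+r*d.reshape(-1,1)).reshape(h,w,3)
def atz(n,uv,z):
    r,e=rays(n,uv); return e+r*((z-e[2])/r[:,2])[:,None]
E
python3 - <<'E'
from h import *
for n in("side","top"):
    z=np.load(f'{n}0.npz'); p,d=z['p'],z['d']; P=cloud(n,d)
    print(n,'robot base->',proj(n,[[0,0,0],[0.6,0.15,0.08],[0.267,-.565,.231]]).round(0).tolist())
    pts={'side':[(283,252),(279,229),(375,153),(377,141),(250,190),(300,197),(360,285),(189,293),(420,230)],'top':[(250,222),(265,206),(405,230),(417,230),(321,140),(342,184),(275,284),(202,168),(300,250)]}[n]
    for u,v in pts: print((u,v),P[v,u].round(3),p[v,u])
for n in("side","top"):
    z=np.load(f'{n}0.npz'); p=z['p']
    c=p[190:300,210:330] if n=="side" else p[170:250,210:310]
    s=6 if n=='side' else 7
    cv2.imwrite(f'pics/crop_{n}.png',cv2.resize(c[:,:,::-1],None,fx=s,fy=s,interpolation=cv2.INTER_CUBIC)[:600,:800])
E
```

```text
side robot base-> [[583.0, 336.0], [263.0, 231.0], [546.0, 47.0]]
(283, 252) [0.538 0.171 0.078] [178 167 154]
(279, 229) [0.549 0.162 0.131] [192 154  92]
(375, 153) [ 0.504 -0.154  0.099] [91 59 42]
(377, 141) [ 0.506 -0.159  0.129] [177 132  80]
(250, 190) [0.711 0.051 0.049] [149 138 122]
(300, 197) [ 0.62  -0.014  0.017] [177 120  72]
(360, 285) [0.385 0.145 0.053] [100 164 146]
(189, 293) [0.645 0.321 0.052] [102 155  90]
(420, 230) [ 0.347 -0.079  0.   ] [191 130  90]
top robot base-> [[328.0, 451.0], [267.0, 190.0], [631.0, 358.0]]
(250, 222) [0.528 0.185 0.08 ] [186 192 207]
(265, 206) [0.558 0.146 0.135] [166 137  75]
(405, 230) [ 0.514 -0.151  0.117] [132  86  48]
(417, 230) [ 0.513 -0.173  0.135] [184 149  80]
(321, 140) [0.717 0.03  0.086] [185 191 185]
(342, 184) [ 0.628 -0.023  0.021] [178 112  62]
(275, 284) [0.392 0.128 0.055] [ 90 187 171]
(202, 168) [0.653 0.305 0.057] [ 73 147  77]
(300, 250) [ 0.469  0.075 -0.003] [184 120  83]
```

View pics/crop_top.png

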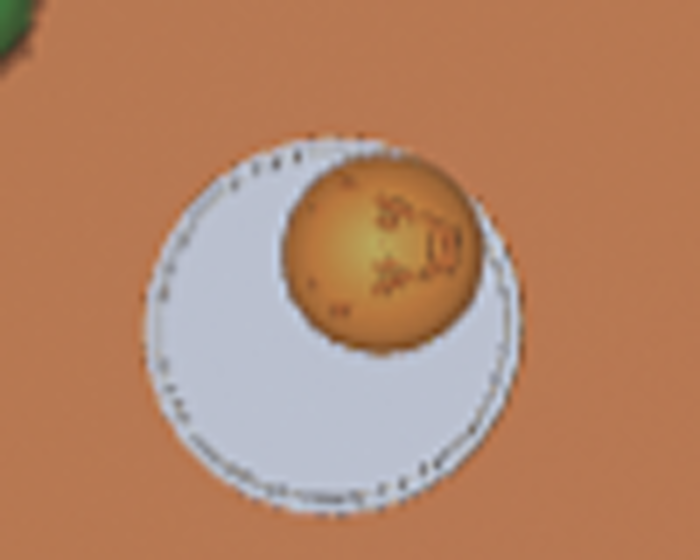

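View pics/crop_side.png

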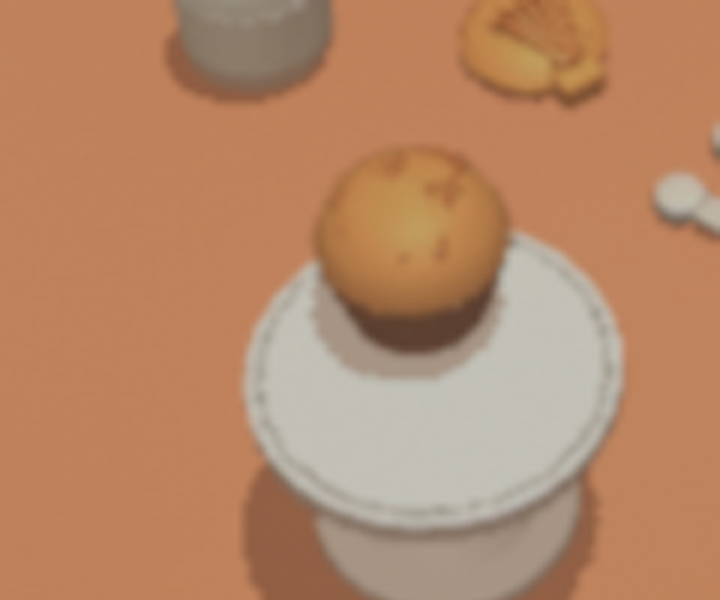

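```bash
python3 - <<'E'
from h import *
for n in("side","top"):
    z=np.load(f'{n}0.npz'); p,d=z['p'],z['d']; P=cloud(n,d)
    for nm,c in (('L',(0.543,0.165)),('R',(0.51,-0.16))):
        r=np.hypot(P[...,0]-c[0],P[...,1]-c[1])
        m=(r<0.085)&(d>0)
        hist,ed=np.histogram(P[...,2][m],bins=np.arange(-.01,.15,.01)); print(n,nm,hist.tolist())
        pm=m&(abs(P[...,2]-0.079)<0.006); 
        sat=p.astype(int).max(2)-p.min(2)
        q=P[pm&(sat<60)]; print(' plate z med',np.median(q[:,2]).round(4),'x',q[:,0].min().round(3),q[:,0].max().round(3),'y',q[:,1].min().round(3),q[:,1].max().round(3),len(q))
        cm=m&(P[...,2]>0.1); q=P[cm]; print(' cake zmax',np.percentile(q[:,2],98).round(4),'x',q[:,0].min().round(3),q[:,0].max().round(3),'y',q[:,1].min().round(3),q[:,1].max().round(3),len(q))
E
```

```text
side L [1190, 1369, 74, 0, 0, 0, 0, 1, 1295, 870, 43, 59, 163, 305, 265]
 plate z med 0.0797 x 0.482 0.599 y 0.111 0.23 2086
 cake zmax 0.1354 x 0.53 0.591 y 0.124 0.182 792
side R [875, 1161, 176, 50, 0, 0, 0, 1, 575, 462, 49, 63, 116, 180, 149]
 plate z med 0.0798 x 0.455 0.574 y -0.232 -0.118 963
 cake zmax 0.1353 x 0.482 0.54 y -0.204 -0.148 508
top L [479, 1068, 0, 0, 0, 0, 0, 0, 483, 1142, 0, 0, 77, 274, 305]
 plate z med 0.0807 x 0.484 0.6 y 0.11 0.228 1608
 cake zmax 0.1374 x 0.531 0.591 y 0.12 0.181 656
top R [678, 1254, 0, 0, 0, 0, 0, 0, 557, 1034, 0, 0, 80, 252, 312]
 plate z med 0.0806 x 0.459 0.575 y -0.239 -0.12 1581
 cake zmax 0.137 x 0.484 0.545 y -0.208 -0.149 644
```

The crops confirm the target: a brown-cased, golden-domed cupcake at top (265,206), near the edge of the left plate. These could be mistaken for it:
- the right cupcake at (417,230), which is centred
- the green look-alike at (202,168)
- the turquoise look-alike at (275,284)
- the loose shell at (342,184)
- the tray pastries

Next are precise fits of plate and cake.

```bash
cat >> h.py <<'E'
def fit(n,p,d,c):
    """plate centre (r=60mm circle at measured z), cake axis (ellipsoid dome 31 x 24.5)"""
    P=cloud(n,d); r=np.hypot(P[...,0]-c[0],P[...,1]-c[1])
    sat=p.astype(int).max(2)-p.min(2).astype(int)
    out={}
    pl=(r<0.085)&(abs(P[...,2]-0.08)<0.006)&(sat<45)&(d>0)
    zt=np.median(P[pl][:,2]); out['zplate']=zt
    # outer contour of the plate: white mask convex hull
    m=pl.astype(np.uint8); cs,_=cv2.findContours(m,cv2.RETR_EXTERNAL,cv2.CHAIN_APPROX_NONE)
    pts=np.vstack([q.reshape(-1,2) for q in cs]); hull=cv2.convexHull(pts.astype(np.int32)).reshape(-1,2)
    E=atz(n,hull,0.080)[:,:2]
    f=lambda s:np.hypot(E[:,0]-s[0],E[:,1]-s[1])-s[2]
    s=least_squares(f,[c[0],c[1],.06],loss='soft_l1',f_scale=.001); out['plate']=s.x; out['plate_rms']=np.sqrt(np.mean(f(s.x)**2))
    cm=(r<0.085)&(P[...,2]>zt+0.034)&(P[...,2]<zt+0.062)&(sat>60)&(d>0)
    q=P[cm]
    g=lambda s:np.sqrt(((q[:,0]-s[0])/.031)**2+((q[:,1]-s[1])/.031)**2+((q[:,2]-s[2])/.0245)**2)-1
    s2=least_squares(g,[*np.median(q[:,:2],0),zt+.0315],loss='soft_l1',f_scale=.03); out['cake']=s2.x; out['cake_rms']=np.sqrt(np.mean(g(s2.x)**2))*.03; out['n']=len(q)
    return out
def show(n,p,d,c):
    o=fit(n,p,d,c); off=o['cake'][:2]-o['plate'][:2]
    print(n,'plate',o['plate'].round(4),'rms %.4f z %.4f'%(o['plate_rms'],o['zplate']),'cake',o['cake'].round(4),'rms %.4f'%o['cake_rms'],o['n'],'off mm',(off*1e3).round(1),'|%.1f|'%(np.hypot(*off)*1e3)); return o
E
python3 - <<'E'
from h import *
for n in("side","top"):
    z=np.load(f'{n}0.npz'); p,d=z['p'],z['d']
    for c in ((0.543,0.169),(0.515,-0.177)): show(n,p,d,c)
E
```

```text
side plate [0.5395 0.1722 0.0597] rms 0.0007 z 0.0797 cake [0.5613 0.1503 0.111 ] rms 0.0013 689 off mm [ 21.8 -21.8] |30.9|
side plate [ 0.5136 -0.174   0.0603] rms 0.0011 z 0.0798 cake [ 0.5129 -0.1798  0.111 ] rms 0.0014 411 off mm [-0.6 -5.8] |5.8|
top plate [0.5421 0.1693 0.0596] rms 0.0002 z 0.0808 cake [0.5618 0.1501 0.1121] rms 0.0013 614 off mm [ 19.8 -19.2] |27.6|
top plate [ 0.517  -0.1789  0.0596] rms 0.0002 z 0.0806 cake [ 0.5151 -0.1791  0.112 ] rms 0.0013 604 off mm [-1.9 -0.1] |1.9|
```

Right cupcake is centred (1.9 mm off by the top view). The left one is 27.6 mm off at (+19.8, −19.2) mm. The push direction is therefore (−0.72, +0.70), yaw 136°, with the closed fingers' flat side (tool x) along it. The pre-push spot is (0.607, 0.107), outside the plate. I'll travel high with the hand closing.

```bash
python3 -m handwheel '{"delta_pos":[[0.01,0.02,0.03],[0.03,0.06,0.03],[0.051,0.102,0.03],[0.072,0.144,0.03],[0.093,0.186,0.03],[0.114,0.228,0.03],[0.135,0.27,0.03],[0.156,0.312,0.03],[0.177,0.354,0.03],[0.198,0.396,0.03],[0.219,0.438,0.03],[0.24,0.48,0.03]],"rot":[[0,0,4],[0,0,12],[0,0,20],[0,0,28],[0,0,36],[0,0,44],[0,0,52],[0,0,60],[0,0,68],[0,0,76],[0,0,84],[0,0,92]],"hand":[0,0,0,0,0,0,0,0,0,0,0,0]}' 20
```

```text
clock: 1.3
position: [0.5076, -0.0833, 0.2613]
ee_rot: [0.518, 0.855, -0.0, 0.0]
ft_force: [1.4, -0.5, -0.9]
grip_width: -0.002
```

```bash
python3 -m handwheel '{"delta_pos":[[0.018,0.036,0],[0.038,0.074,0],[0.06,0.116,0],[0.08,0.154,-0.01],[0.093,0.18,-0.03],[0.1,0.192,-0.06],[0.1,0.192,-0.09],[0.1,0.192,-0.11],[0.1,0.192,-0.11],[0.1,0.192,-0.11]],"rot":[[0,0,5],[0,0,11],[0,0,17],[0,0,18.6],[0,0,18.6],[0,0,18.6],[0,0,18.6],[0,0,18.6],[0,0,18.6],[0,0,18.6]],"hand":[0,0,0,0,0,0,0,0,0,0]}'
python3 - <<'E'
from h import *
o=manip.get_obs(); print(o['clock'],np.round(o['position'],4),np.round(o['joint_pos'],2),np.round(o['ft_force'],2)); Rm=R.from_quat(o['ee_rot']).as_matrix(); print(Rm.round(3))
for n in("side","top"):
    p,d=camera(n); np.savez(f'{n}1.npz',p=p,d=d); cv2.imwrite(f'pics/{n}1.png',p[:,:,::-1])
    print(n,proj(n,[o['position']]).round(1))
E
```

```text
clock: 2.3
position: [0.6073, 0.107, 0.1517]
ee_rot: [0.375, 0.927, 0.0, -0.0]
ft_force: [0.1, 0.3, 1.0]
grip_width: -0.0
2.3 [0.6073 0.107  0.1517] [ 0.29  0.46 -0.7   1.56  0.3   1.24  0.34] [0.13 0.3  1.  ]
[[-0.718  0.696 -0.   ]
 [ 0.696  0.718  0.   ]
 [ 0.    -0.    -1.   ]]
side [[269.5 190.6]]
top [[283.7 181.6]]
```

View pics/side1.png

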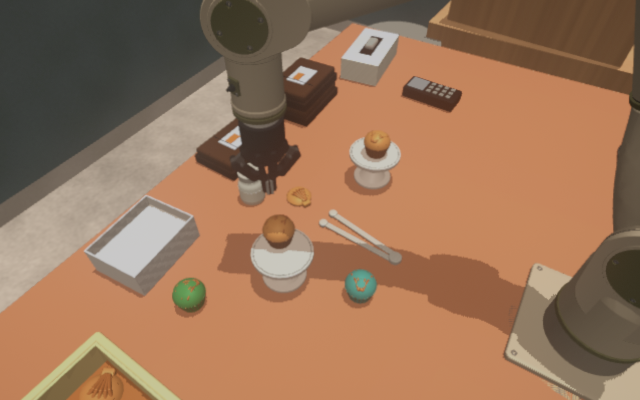

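View pics/top1.png

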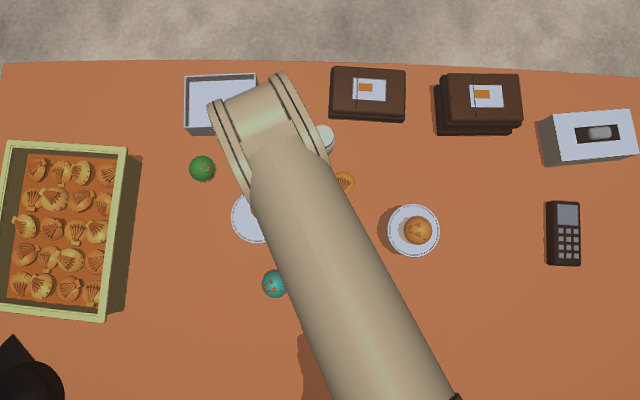

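The side view shows the shut fingers at (268,188), beyond and right of the cupcake (279,229), and clear of the jar (250,185). The arm hides the cake from the top camera, so I'll steer with the side camera. I'll descend outside the plate, then approach slowly.

```bash
python3 -m handwheel '{"delta_pos":[[0,0,-0.02],[0,0,-0.04],[0,0,-0.055],[0,0,-0.059],[-0.0018,0.0017,-0.059],[-0.0036,0.0035,-0.059],[-0.0054,0.0052,-0.059],[-0.0072,0.007,-0.059],[-0.009,0.0087,-0.059],[-0.009,0.0087,-0.059]],"rot":[[0,0,0],[0,0,0],[0,0,0],[0,0,0],[0,0,0],[0,0,0],[0,0,0],[0,0,0],[0,0,0],[0,0,0]],"hand":[0,0,0,0,0,0,0,0,0,0]}'
python3 - <<'E'
from h import *
o=manip.get_obs(); print(o['clock'],np.round(o['position'],4),np.round(o['ft_force'],2))
p,d=camera('side'); np.savez('side2.npz',p=p,d=d); show('side',p,d,(0.543,0.169))
cv2.imwrite('pics/side2.png',cv2.resize(p[140:300,200:340,::-1],None,fx=3.7,fy=3.7,interpolation=cv2.INTER_CUBIC)[:600])
E
```

```text
clock: 3.4
position: [0.598, 0.1162, 0.0926]
ee_rot: [0.375, 0.927, 0.0, 0.0]
ft_force: [0.2, -0.0, 0.1]
grip_width: -0.0
3.4 [0.598  0.1162 0.0926] [ 0.18 -0.02  0.06]
side plate [0.5392 0.1733 0.0589] rms 0.0004 z 0.0798 cake [0.5615 0.1503 0.111 ] rms 0.0034 694 off mm [ 22.3 -23. ] |32.0|
```

View pics/side2.png

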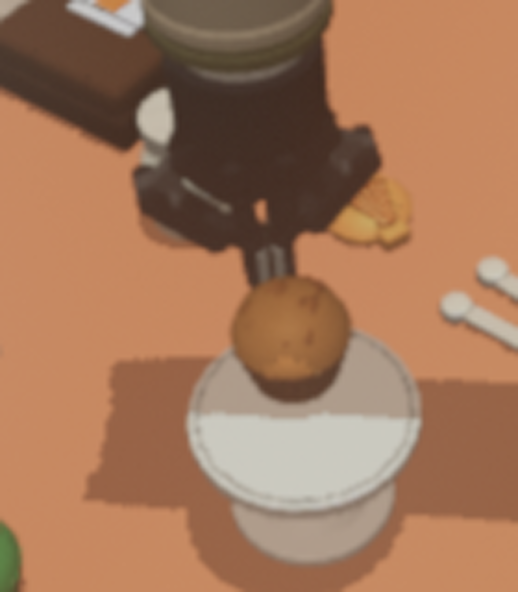

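The crop shows the fingers just behind the cake dome at crop (270,270), on the outer side and in line with the plate middle. The tip clears the plate. I'll push slowly, 10 mm/s.

```bash
python3 -m handwheel '{"delta_pos":[[-0.0007,0.0007,0],[-0.0014,0.0014,0],[-0.0022,0.0021,0],[-0.0029,0.0028,0],[-0.0036,0.0035,0],[-0.0043,0.0042,0],[-0.005,0.0049,0],[-0.0057,0.0056,0],[-0.0065,0.0063,0],[-0.0072,0.007,0],[-0.0079,0.0077,0],[-0.0086,0.0084,0]],"rot":[[0,0,0],[0,0,0],[0,0,0],[0,0,0],[0,0,0],[0,0,0],[0,0,0],[0,0,0],[0,0,0],[0,0,0],[0,0,0],[0,0,0]],"hand":[0,0,0,0,0,0,0,0,0,0,0,0]}'
python3 - <<'E'
from h import *
o=manip.get_obs(); print(o['clock'],np.round(o['position'],4),np.round(o['ft_force'],2))
p,d=camera('side'); np.savez('side3.npz',p=p,d=d); show('side',p,d,(0.543,0.169))
cv2.imwrite('pics/side3.png',cv2.resize(p[140:300,200:340,::-1],None,fx=3.7,fy=3.7,interpolation=cv2.INTER_CUBIC)[:600])
E
```

```text
clock: 4.65
position: [0.5896, 0.1241, 0.0923]
ee_rot: [0.375, 0.927, 0.0, 0.0]
ft_force: [1.3, 0.6, -0.2]
grip_width: 0.002
4.65 [0.5896 0.1241 0.0923] [ 1.26  0.56 -0.19]
side plate [0.5388 0.1734 0.059 ] rms 0.0004 z 0.0797 cake [0.5591 0.1524 0.111 ] rms 0.0034 705 off mm [ 20.3 -21. ] |29.2|
```

View pics/side3.png

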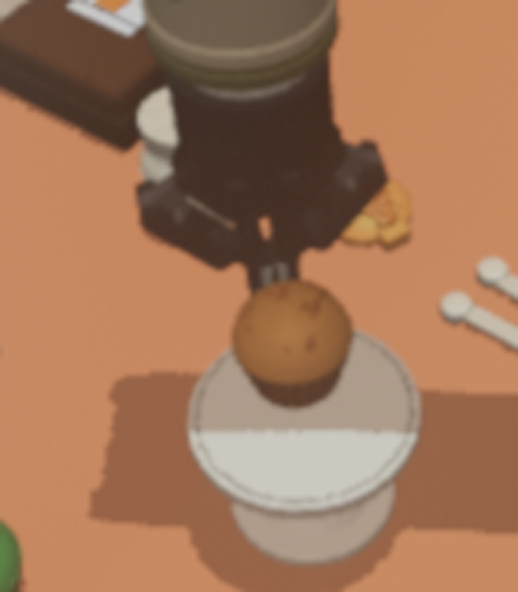

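The cake slid 3.2 mm with the finger and stayed upright, at about 1 N. The TCP sits 41.6 mm from the cake axis, which fits the geometry. About 24 mm remain, so I'll continue.

```bash
python3 -m handwheel '{"delta_pos":[[-0.0007,0.0007,0],[-0.0014,0.0014,0],[-0.0021,0.0021,0],[-0.0028,0.0028,0],[-0.0035,0.0035,0],[-0.0043,0.0042,0],[-0.005,0.0049,0],[-0.0057,0.0056,0],[-0.0064,0.0063,0],[-0.0071,0.007,0],[-0.0078,0.0077,0],[-0.0085,0.0084,0]],"rot":[[0,0,0],[0,0,0],[0,0,0],[0,0,0],[0,0,0],[0,0,0],[0,0,0],[0,0,0],[0,0,0],[0,0,0],[0,0,0],[0,0,0]],"hand":[0,0,0,0,0,0,0,0,0,0,0,0]}'
python3 - <<'E'
from h import *
o=manip.get_obs(); print(o['clock'],np.round(o['position'],4),np.round(o['ft_force'],2))
p,d=camera('side'); np.savez('side4.npz',p=p,d=d); r=show('side',p,d,(0.543,0.169))
print('to go mm',((np.array([.5421,.1693])-r['cake'][:2])*1e3).round(1),'tcp-cake',((o['position'][:2]-r['cake'][:2])*1e3).round(1))
cv2.imwrite('pics/side4.png',cv2.resize(p[140:300,200:340,::-1],None,fx=3.7,fy=3.7,interpolation=cv2.INTER_CUBIC)[:600])
E
```

```text
clock: 5.9
position: [0.5811, 0.1326, 0.0923]
ee_rot: [0.375, 0.927, 0.0, 0.0]
ft_force: [-0.0, -1.8, 0.2]
grip_width: -0.002
5.9 [0.5811 0.1326 0.0923] [-0.01 -1.78  0.16]
side plate [0.5388 0.1733 0.0588] rms 0.0005 z 0.0797 cake [0.5506 0.161  0.1111] rms 0.0028 709 off mm [ 11.9 -12.3] |17.1|
to go mm [-8.5  8.3] tcp-cake [ 30.5 -28.4]
```

View pics/side4.png

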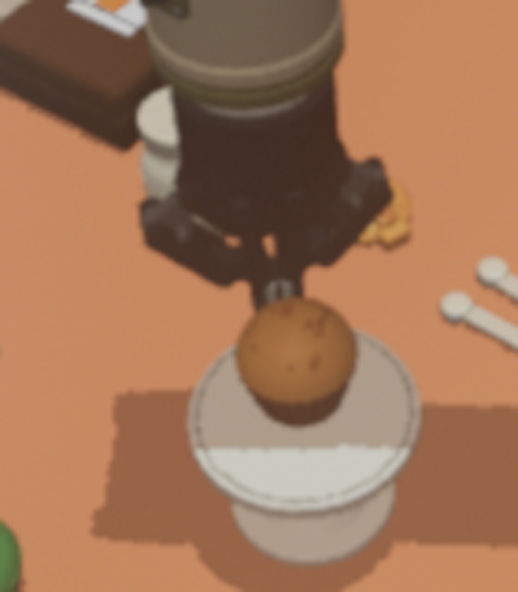

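The cake is upright at crop (297,360) and still tracking the finger, with about 11.9 mm to go. I'll do 11 mm, slowing at the end, then re-measure.

```bash
python3 -m handwheel '{"delta_pos":[[-0.0007,0.0007,0],[-0.0014,0.0014,0],[-0.0022,0.0021,0],[-0.0029,0.0028,0],[-0.0036,0.0035,0],[-0.0043,0.0042,0],[-0.005,0.0049,0],[-0.0057,0.0056,0],[-0.0064,0.0063,0],[-0.0071,0.007,0],[-0.0076,0.0075,0],[-0.0079,0.0077,0]],"rot":[[0,0,0],[0,0,0],[0,0,0],[0,0,0],[0,0,0],[0,0,0],[0,0,0],[0,0,0],[0,0,0],[0,0,0],[0,0,0],[0,0,0]],"hand":[0,0,0,0,0,0,0,0,0,0,0,0]}'
python3 - <<'E'
from h import *
o=manip.get_obs(); print(o['clock'],np.round(o['position'],4),np.round(o['ft_force'],2))
p,d=camera('side'); np.savez('side5.npz',p=p,d=d); r=show('side',p,d,(0.543,0.169))
print('to go mm',((np.array([.5421,.1693])-r['cake'][:2])*1e3).round(1),'tcp-cake',((o['position'][:2]-r['cake'][:2])*1e3).round(1))
cv2.imwrite('pics/side5.png',cv2.resize(p[140:300,200:340,::-1],None,fx=3.7,fy=3.7,interpolation=cv2.INTER_CUBIC)[:600])
p,d=camera('top'); np.savez('top5.npz',p=p,d=d); cv2.imwrite('pics/top5.png',p[:,:,::-1])
E
```

```text
clock: 7.15
position: [0.5732, 0.1403, 0.0923]
ee_rot: [0.375, 0.927, 0.0, -0.0]
ft_force: [0.5, -0.7, 0.8]
grip_width: 0.003
7.15 [0.5732 0.1403 0.0923] [ 0.49 -0.74  0.8 ]
side plate [0.5387 0.1732 0.0588] rms 0.0005 z 0.0797 cake [0.5429 0.1691 0.1111] rms 0.0029 714 off mm [ 4.2 -4.2] |5.9|
to go mm [-0.8  0.2] tcp-cake [ 30.3 -28.8]
```

View pics/side5.png

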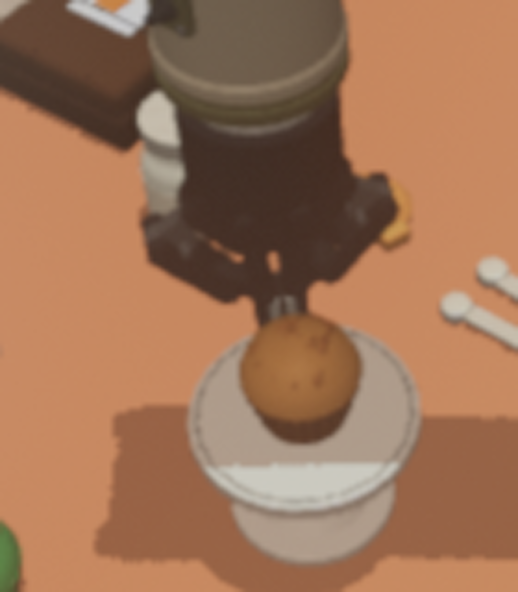

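View pics/top5.png

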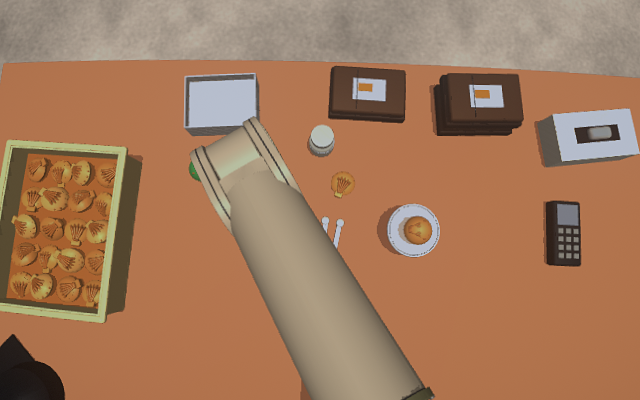

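Measured remaining is 0.8 mm. In the crop the foot looks centred on the plate, foot about (304,409) and plate centre about (304,407). The arm hides this stand from the top camera. The side plate fit is biased because the visible 10 mm rim is included, so I'll refit with the rim thickness modelled as an independent check. This takes no robot time.

```bash
cat >> h.py <<'E'
def platefit(n,p,d,c):
    P=cloud(n,d); sat=p.astype(int).max(2)-p.min(2).astype(int)
    r=np.hypot(P[...,0]-c[0],P[...,1]-c[1])
    m=((r<.085)&(P[...,2]>.066)&(P[...,2]<.086)&(sat<60)&(d>0)).astype(np.uint8)
    k,lab,st,_=cv2.connectedComponentsWithStats(m); m=(lab==1+np.argmax(st[1:,4])).astype(np.uint8)
    cs,_=cv2.findContours(m,cv2.RETR_EXTERNAL,cv2.CHAIN_APPROX_NONE); pts=np.vstack([q.reshape(-1,2) for q in cs])
    obs=cv2.convexHull(pts).astype(np.float32)
    t=np.linspace(0,2*np.pi,180)
    def f(s):
        ring=np.vstack([np.c_[s[0]+.06*np.cos(t),s[1]+.06*np.sin(t),np.full_like(t,z)] for z in(.08,.07)])
        h=cv2.convexHull(proj(n,ring).astype(np.float32))
        return np.array([cv2.pointPolygonTest(h,(float(q[0][0]),float(q[0][1])),True) for q in obs])-s[2]
    s=least_squares(f,[c[0],c[1],0.],loss='soft_l1',f_scale=.5,diff_step=1e-3,x_scale=[.01,.01,1])
    return s.x,np.sqrt(np.mean(f(s.x)**2))
E
python3 - <<'E'
from h import *
for n,f in(("side",'side0'),("top",'top0'),("side",'side3'),("side",'side5')):
    z=np.load(f'{f}.npz'); 
    for c in ((0.543,0.169),(0.515,-0.177)):
        s,r=platefit(n,z['p'],z['d'],c); o=fit(n,z['p'],z['d'],c)
        print(f,'plate',s.round(4),'px rms %.2f'%r,'cake',o['cake'][:2].round(4),'off',((o['cake'][:2]-s[:2])*1e3).round(1))
E
```

```text
side0 plate [0.5416 0.1701 0.6754] px rms 0.18 cake [0.5613 0.1503] off [ 19.8 -19.8]
side0 plate [ 0.515  -0.1794  0.5921] px rms 0.23 cake [ 0.5129 -0.1798] off [-2.1 -0.4]
top0 plate [0.5424 0.1697 0.2433] px rms 0.08 cake [0.5618 0.1501] off [ 19.5 -19.6]
top0 plate [ 0.5171 -0.1798  0.3225] px rms 0.14 cake [ 0.5151 -0.1791] off [-2.   0.7]
side3 plate [0.5416 0.1704 0.7193] px rms 0.20 cake [0.5591 0.1524] off [ 17.5 -18. ]
side3 plate [ 0.515  -0.1791  0.6351] px rms 0.24 cake [ 0.513  -0.1797] off [-2.  -0.5]
side5 plate [0.5413 0.1706 0.8422] px rms 0.27 cake [0.5429 0.1691] off [ 1.6 -1.5]
side5 plate [ 0.515  -0.1792  0.6265] px rms 0.24 cake [ 0.5131 -0.1799] off [-1.9 -0.7]
```

Both cameras now agree on the plate and on the starting offset (19.7, −19.7). The side view gives about 1.7 mm to go. I'll push 1.6 mm more, pause, then back straight off.

```bash
python3 -m handwheel '{"delta_pos":[[-0.0004,0.0004,0],[-0.0008,0.0008,0],[-0.0011,0.0011,0],[-0.0012,0.0012,0],[-0.0012,0.0012,0],[0.0,0.0,0],[0.003,-0.003,0],[0.008,-0.008,0],[0.016,-0.0155,0],[0.026,-0.025,0],[0.036,-0.035,0],[0.04,-0.039,0]],"rot":[[0,0,0],[0,0,0],[0,0,0],[0,0,0],[0,0,0],[0,0,0],[0,0,0],[0,0,0],[0,0,0],[0,0,0],[0,0,0],[0,0,0]],"hand":[0,0,0,0,0,0,0,0,0,0,0,0]}'
python3 - <<'E'
from h import *
o=manip.get_obs(); print(o['clock'],np.round(o['position'],4),np.round(o['ft_force'],2))
p,d=camera('side'); np.savez('side6.npz',p=p,d=d); c=(.543,.169); s,r=platefit('side',p,d,c); f=fit('side',p,d,c)
print('plate',s.round(4),'cake',f['cake'].round(4),'off vs fit',((f['cake'][:2]-s[:2])*1e3).round(1),'off vs side0 plate',((f['cake'][:2]-[.5416,.1701])*1e3).round(1))
E
```

```text
clock: 8.45
position: [0.6147, 0.0989, 0.0921]
ee_rot: [0.376, 0.926, -0.0, 0.0]
ft_force: [-0.6, -1.7, 0.2]
grip_width: 0.002
8.45 [0.6147 0.0989 0.0921] [-0.61 -1.7   0.18]
plate [0.542  0.1703 0.5844] cake [0.5416 0.1701 0.1111] off vs fit [-0.3 -0.2] off vs side0 plate [ 0. -0.]
```

The cake is within 0.4 mm of centre in the side view. I'll raise the hand straight up and take it well away, so the top camera can confirm.

```bash
python3 -m handwheel '{"delta_pos":[[0.004,-0.004,0.02],[0.008,-0.008,0.06],[0.008,-0.008,0.1],[0.008,-0.008,0.14],[0,-0.03,0.16],[-0.02,-0.07,0.165],[-0.04,-0.11,0.17],[-0.06,-0.15,0.17],[-0.08,-0.19,0.17],[-0.1,-0.23,0.17],[-0.12,-0.27,0.17],[-0.14,-0.31,0.17]],"rot":[[0,0,0],[0,0,0],[0,0,0],[0,0,0],[0,0,0],[0,0,-6],[0,0,-12],[0,0,-18],[0,0,-24],[0,0,-30],[0,0,-36],[0,0,-42]],"hand":[0,0,0,0,0,0,0,0,0,0,0,0]}'
python3 -m handwheel '{"delta_pos":[[-0.02,-0.04,0],[-0.04,-0.08,0],[-0.06,-0.12,0],[-0.08,-0.16,0],[-0.1,-0.2,0],[-0.12,-0.24,0],[-0.14,-0.28,0],[-0.15,-0.3,0],[-0.15,-0.3,0],[-0.15,-0.3,0]],"rot":[[0,0,-6],[0,0,-12],[0,0,-18],[0,0,-24],[0,0,-30],[0,0,-36],[0,0,-42],[0,0,-48],[0,0,-48],[0,0,-48]],"hand":[0,0,0,0,0,0,0,0,0,0]}'
python3 - <<'E'
from h import *
o=manip.get_obs(); print(o['clock'],np.round(o['position'],4),np.round(o['ft_force'],2))
for n in('side','top'):
    p,d=camera(n); np.savez(f'{n}7.npz',p=p,d=d); cv2.imwrite(f'pics/{n}7.png',p[:,:,::-1])
    p0=np.load(f'{n}0.npz')
    for c in ((.543,.169),(.515,-.177)):
        s,r=platefit(n,p,d,c); f=fit(n,p,d,c); s0,_=platefit(n,p0['p'],p0['d'],c)
        print(n,'plate',s[:2].round(4),'moved',((s-s0)[:2]*1e3).round(1),'cake',f['cake'].round(4),'rms %.4f'%f['cake_rms'],'off',((f['cake'][:2]-s[:2])*1e3).round(1))
E
```

```text
clock: 9.7
position: [0.4722, -0.2099, 0.2625]
ee_rot: [0.684, 0.73, 0.0, 0.0]
ft_force: [0.2, -1.1, -0.1]
grip_width: -0.004
clock: 10.7
position: [0.3237, -0.5083, 0.262]
ee_rot: [0.92, 0.391, 0.0, -0.0]
ft_force: [-0.6, 0.6, -1.1]
grip_width: -0.001
10.7 [ 0.3237 -0.5083  0.262 ] [-0.6   0.62 -1.11]
side plate [0.5416 0.1701] moved [ 0. -0.] cake [0.5417 0.1701 0.1111] rms 0.0012 off [ 0.1 -0. ]
side plate [ 0.515  -0.1794] moved [0. 0.] cake [ 0.513  -0.1799  0.1111] rms 0.0014 off [-2.1 -0.5]
top plate [0.5424 0.1697] moved [-0. -0.] cake [0.542  0.1698 0.1121] rms 0.0014 off [-0.4  0.1]
top plate [ 0.5171 -0.1798] moved [-0.  0.] cake [ 0.5152 -0.1791  0.1121] rms 0.0013 off [-1.9  0.7]
```

View pics/top7.png

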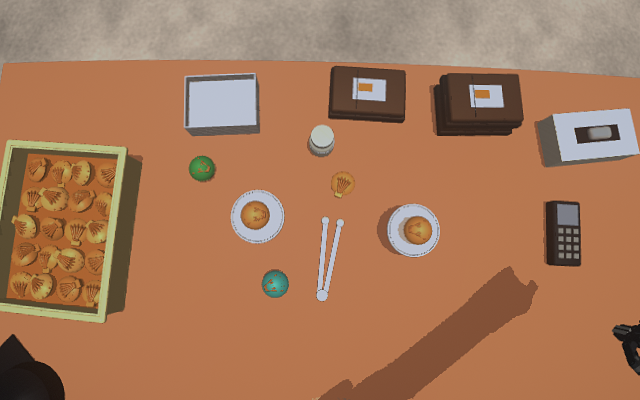

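View pics/side7.png

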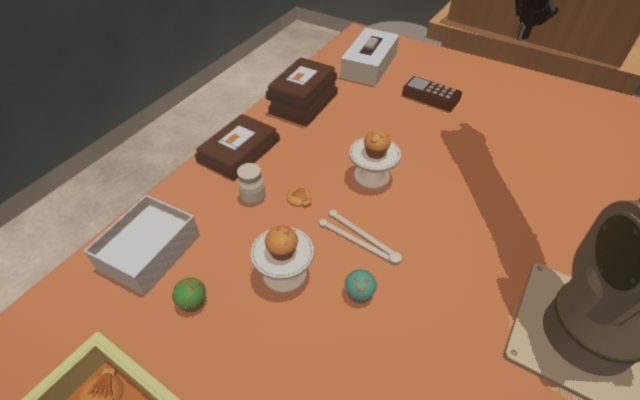

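Both views show the left cupcake upright in the middle of its plate, at top (255,215) and side (281,240), 0.1 to 0.4 mm off centre. The stands, other cupcake, jar, shell, tongs and look-alikes sit at the same pixels as before, and the hand is far to the right. I'll hand it in.

```bash
python3 - <<'E'
from h import *
for n in('side','top'):
    a=np.load(f'{n}0.npz'); b=np.load(f'{n}7.npz')
    m=(abs(a['d']-b['d'])>.008)&(a['d']>0)&(b['d']>0)
    k,l,st,_=cv2.connectedComponentsWithStats(m.astype(np.uint8)); print(n,[s.tolist() for s in st[1:] if s[4]>12])
print(manip.hand_in())
E
```

```text
side [[125, 1, 7, 8, 22], [167, 0, 9, 8, 27], [126, 0, 326, 159, 11485], [194, 0, 7, 8, 31], [514, 0, 69, 55, 2315], [154, 3, 8, 8, 22], [77, 4, 8, 8, 21], [136, 6, 19, 27, 96], [70, 8, 11, 5, 16], [127, 9, 10, 7, 22], [98, 11, 9, 5, 16], [122, 11, 6, 10, 20], [163, 11, 10, 12, 31], [441, 11, 5, 7, 13], [147, 12, 5, 5, 13], [156, 12, 8, 7, 15], [100, 16, 21, 12, 45], [150, 16, 16, 12, 38], [96, 20, 10, 6, 13], [125, 21, 11, 8, 30], [472, 22, 9, 5, 17], [83, 24, 7, 5, 14], [115, 24, 6, 6, 16], [92, 27, 15, 23, 59], [113, 27, 43, 35, 224], [80, 28, 6, 10, 22], [155, 29, 19, 12, 58], [395, 28, 5, 7, 13], [435, 28, 8, 6, 15], [65, 30, 6, 8, 15], [103, 32, 22, 14, 48], [141, 32, 6, 4, 13], [441, 32, 6, 8, 15], [78, 36, 7, 15, 28], [139, 36, 9, 6, 21], [99, 39, 17, 17, 58], [153, 38, 18, 16, 97], [25, 41, 8, 10, 19], [124, 41, 9, 7, 19], [91, 49, 9, 20, 50], [64, 52, 7, 7, 17], [107, 53, 6, 7, 14], [72, 55, 11, 6, 24], [135, 54, 6, 5, 14], [63, 59, 10, 8, 18], [84, 59, 8, 11, 28], [100, 58, 15, 7, 23], [43, 61, 13, 20, 58], [52, 61, 9, 7, 21], [117, 61, 13, 11, 49], [16, 66, 7, 6, 15], [63
[... 3397 characters left out ...]
 [556, 32, 10, 5, 15], [110, 36, 8, 5, 13], [218, 36, 11, 9, 25], [395, 37, 7, 8, 15], [446, 38, 7, 7, 13], [635, 38, 5, 8, 14], [301, 40, 12, 11, 34], [319, 43, 8, 7, 14], [388, 42, 5, 8, 13], [524, 43, 8, 8, 16], [456, 47, 6, 7, 14], [460, 47, 6, 9, 14], [365, 48, 7, 6, 13], [6, 50, 6, 7, 15], [276, 51, 9, 9, 24], [565, 51, 13, 8, 21], [340, 52, 10, 8, 19], [22, 55, 9, 4, 13], [158, 54, 8, 6, 15], [380, 54, 11, 7, 13], [623, 56, 6, 6, 13], [442, 59, 7, 6, 16], [468, 58, 11, 4, 17], [485, 58, 10, 8, 21], [570, 59, 10, 6, 19], [543, 62, 10, 7, 16], [580, 63, 4, 10, 13], [559, 66, 8, 7, 16], [240, 192, 39, 38, 851], [612, 324, 28, 72, 1263]]
the job is handed in; nothing more can be done
None
```

The cupcake now stands upright in the middle of its stand, and the job is handed in. I slid it about 28 mm across the plate with the shut fingertips, pushing from its outer side at about 10 mm/s. The wrist force read under 2 N throughout. I then backed the hand straight off, raised it and took it well away to the right. The clock stood at about 11 s of the 40 s.

**Last checks:**
- **Centring:** the cake is 0.1 mm off centre by the side camera and 0.4 mm by the top camera. Its height is unchanged, so it is upright.
- **Stands and other cupcake:** neither stand shows any shift (under 0.1 mm), and the other cupcake reads the same about 2 mm off its middle as before.
- **Everything else:** comparing depth before and after, the only change on the counter in either view is at the pushed cupcake. The rest is the arm itself and noise on the distant floor.

**One disagreement:** my first side-camera fit of the plate was about 3–4 mm off because it counted the plate's visible rim. With the rim modelled, the two cameras agreed to within 1 mm. The arm hid the cake from the top camera during the push, so I steered by the side camera and used the top one to confirm afterwards.

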